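# Open the ratchet bar clamp on a glued-up blank

## Robot

A 7-joint arm with a two-finger parallel gripper is mounted at the origin on a cart in front of the work surface, level with it; the furniture and walls round the work are solid. World frame = base frame: x ahead of the robot, y to its left, z up, the work surface at z = 0. Lengths are in m, angles in rad, forces in N, time in s.
With the tool pointing down it reaches from about 0.4 to 0.85 m from the base axis. Payload 10.4 kg.
Tool frame: the origin (TCP) lies midway between the tips of the shut fingers; the grasp point (between the pads) lies 19 mm behind it; z points along the fingers, y is the line along which they close (so a half turn about z gives the same grasp; the last joint's range is limited). The gripper opens to 87 mm and grips with 3 to 60 N. Pads are 19 mm wide; open, the fingers measure 117 mm over their backs; the gripper's body (75 mm by 190 mm) begins 51 mm behind the grasp point.
Start: joints at [-1.289, 0.332, -0.065, 1.46, 0.022, 1.35, -0.088], TCP at [0.188, 0.596, 0.223] pointing down, gripper open.
Joint ranges: [-2.6, 2.6], [-0.5, 2.12], [-1.47, 1.34], [0.16, 2.42], [-1.27, 4.41], [0.06, 2.06], [-2.6, 2.6]. Speed limits (rad/s): [2.22, 2.22, 2.79, 2.79, 3.14, 3.14, 3.14].

## Interface

Orientations are given as a unit quaternion [x, y, z, w].
In Python, from bench import r gives the robot as it stands.
- The arm moves only by the tool arm_command, never from a script. Its arguments are lists of equal length, an entry for each row: "xyz": the shift along the world's x, y, z in m, a list of three; "rot": the turn, a rotation vector about the world's x, y, z in rad, a list of three. In form: {"xyz": [[tx, ty, tz], ...], "rot": [[ax, ay, az], ...]}. A call has 1 to 20 rows; each row is the pose to reach, as a shift and turn from the pose commanded when the call began; what a row does not reach only later rows make up. A row lasts 1/12 s, in which the tool goes at most 41.7 mm and 7.16 degrees, less where a joint would pass 70% of its speed; a pose out of reach is approached as far as the arm can. A call with a gripper value outside its range is refused whole. "grip" is the opening, from 0 (shut) to 1 (fully open), set as the call begins (left out, the last holds). The fingers move at their own pace and stop on an object; "squeeze" is the grip in N (left out, the last holds). Time passes only in rows, so rows that repeat a pose let the fingers close. It gives the time, the measured TCP pose, the force, the opening and the grip force at its end, in the units of the state.
- r.read_state(): the state, without advancing time (a new reading comes with each control period).
- r.camera(name): name is "side" or "top" or "wrist"; returns the picture (420x560x3 uint8, red, green, blue); there is no depth.
- r.camera_model(name): a dict with "fx", "fy", "cx", "cy" (pixels), "T" (4x4, takes a point from camera to world coordinates). Camera axes: x right, y up, looking along -z (the intrinsics and any distortion apply to the point x, -y, -z); pixel columns grow to the right and rows downward; lengths in m; the calibration is good to about 2 mm. A picture is of the moment at which its call begins: read the wrist's pose just before it. camera_model takes no time and is no camera call; for the wrist camera it gives the pose at the moment of the call.
- r.close_job(): hands the job in; it is judged then, once.
Trained networks look in the newest picture that a camera, given by its name, has taken for a name from the list of things; names that differ only in an ending like _2 or _b are one class to them, and where a whole thing is asked for, a point or a joint stands for the part that bears it (a point fixed in the world has none). Each returns a list of dicts, best first, with "conf" (0 to 1); they miss things now and then, are a little off and sometimes report something else, mostly with a low value. They report only what shows in the picture. A call takes as long as a camera call. They do not tell look-alikes from the thing itself.
- r.look_for(label, camera): "at" ([x, y, z] in m, in the coordinates of the camera as it stood for that picture, good to about 4 mm: the middle of the surface that is visible of it).
- r.spot_point(label, camera): "at" ([x, y, z] in m, in the coordinates of the camera as it stood for that picture, good to about 4 mm: a listed point, or the origin of a listed thing).
The state is a dict: "time": time; "joint_positions": joint angles; "joint_vel": joint speeds; "joint_torque": joint torques, N m; "ee_pos": TCP position; "eef_rot": TCP orientation; "ft_force": force on the tool from outside, world axes, zero at the start; "torque": the same for the moment, N m; "width": finger opening in m; "grip_force": force on a finger pad.
Only numpy, scipy, OpenCV 4.12 (cv2) and the standard library are available. Lean on these libraries where they do the work, as an engineer would, in place of code of your own. Each camera call takes 0.05 s, during which the arm holds its last target. There are 200 camera calls.

## Task

The glue on the wooden blank has set, so open the bar clamp: press the red release plate on the sliding jaw down with the fingertips and, while it is held down, push the jaw along its bar all the way back to the end stop; then let the plate spring up and move clear. Do not shift or lift the blank, just leave it lying on the bar, and leave the tape, pencil and hex key beside the clamp alone.

Things in the scene. Friction and masses are not known exactly. Their poses are not given: they have to be found in the camera images.
- clamp: Bar clamp screwed to the worktop: flat aluminium bar 380 mm long, 36 mm wide, its top 46 mm above the worktop, on two dark blue feet 100 mm wide. Origin on the worktop under the middle of the bar; z up, y along the bar. At the +y end stands the fixed dark blue head (100 mm high) with the clamping screw, whose tommy bar ends 235 mm from the origin. The sliding jaw opens along the clamp's -y, towards the dark end-stop block on the bar.
- jaw (a joint): Position of the sliding jaw along the bar in m: 0 = closed on the blank, 0.0965 = against the end stop, fully open. It slides with about 3 N of friction, and a little more when moved fast (8 N per m/s). Ratchet teeth of 8 mm pitch under the bar hold it against opening unless the release is pressed.
- release (a joint): How far the red release plate is pressed down, in m: 0 = up (pawl in the teeth), 0.012 = fully down. The pawl is clear of the teeth from 0.005 on. A spring pushes it up with 5 N at 0, about 8 N at 0.006 and 10 N at 0.012; let go, it springs up by itself.
- release_top (a point): Centre of the top of the red release plate (44 mm across the bar, 40 mm along it), 104 mm above the worktop when up. It rides on the sliding jaw and moves straight down when pressed. Axes as the clamp's. Nothing beside the plate is higher than it except the thumb wall.
- thumb_wall (a point): Middle of the upright face (46 mm wide) on the sliding jaw that the finger pushes against; it faces the clamp's +y and lies 23 mm from the plate's centre along the clamp's -y. This point is 115 mm above the worktop; the wall's top is at 126 mm. Pushing it along the clamp's -y moves the jaw.
- jaw_face (a point): Middle of the sliding jaw's black pad that bears on the blank, 68 mm above the worktop, 43 mm from the plate's centre along the clamp's +y; the jaw's top edge here is 90 mm above the worktop.
- blank: Wooden blank glued from three strips (light, dark, light), 150 mm across the bar, 69 mm along it, 40 mm thick, 0.27 kg, lying loose on the bar between the jaw and the fixed head. Origin at the centre of its underside.
- tape: Roll of black tape, 62 mm across and 19 mm high, lying flat on the worktop on the robot's side of the clamp. Origin at the centre of its underside.
- pencil: Green pencil 119 mm long, 7 mm thick, lying on the worktop on the far side of the clamp. Origin at the centre of its underside.
- hexkey: Black hex key 114 x 38 mm, 8 mm high, lying on the worktop on the robot's side of the clamp. Origin at the centre of its underside.
Things that resemble listed ones, but are neither listed nor needed, are in the scene too. What is shaped like the blank but pink is not meant.

How it is judged:
On the way, in this order (a step that is already met when the one before it is completed fails the run):
1. the red release plate is pressed down by the fingers until the pawl is out of the teeth, the jaw not yet more than 20 mm open (value of joint release above 0.0048 m and contact force between the fingers and anything else above 2 N and value of joint jaw below 0.02 m), for 0.1 s.
2. the jaw is pushed back to within 5 mm of the end stop (value of joint jaw above 0.0915 m), for 0.1 s.
At the end, for the whole second after the job is handed in: The sliding jaw stands within 5 mm of the end stop (joint above 0.0915 m), the release plate has sprung back up (less than 4 mm down), and the blank lies at rest and level on the bar, less than 15 mm from where it was (value of joint jaw above 0.0915 m and value of joint release below 0.004 m and distance of blank from where it was at the start of the episode below 0.015 m and angle between blank's own z axis and vertical below 0.1 rad and linear speed of blank below 0.02 m/s); the robot touches nothing.
It fails at once if the blank is shoved or lifted (15 mm or more) (distance of blank from where it was at the start of the episode above 0.015 m).
It fails at once if the tape, the pencil or the hex key is moved by more than 15 mm (distance of any of tape, pencil, hexkey from where it was at the start of the episode above 0.015 m).
It also fails if it takes over 32 s, if anything falls off the work surface, if the arm or the gripper's body presses on something with over 40 N, if the wrist force passes 120 N, or if a joint passes its speed limit or range.

## Working session

There is one attempt and no reset: what is moved stays moved. The work goes in short steps, Python scripts to look and compute and a tool call to move; the robot and the scene stay as the last step left them, time stands still between calls to the robot, and variables do not carry over. Pictures are saved under pics/ and viewed, at most 10 in all, crops included, and the job is handed in when it is done.

Besides the shell and the picture viewer there is one more tool, called after "Emit:" in YAML: its name, and indented under it one key for each argument. arm_command: Moves the arm, as the interface text tells. Its arguments: {"type":"object","properties":{"xyz":{"type":"array"},"rot":{"type":"array"},"grip":{"type":"number"},"squeeze":{"type":"number"}},"required":["xyz","rot"]}

```bash
mkdir -p pics
cat > h.py <<'E'
import numpy as np, cv2
from bench import r
def w(cam,p):
    T=np.array(r.camera_model(cam)["T"]); return (T@np.r_[p,1])[:3]
def snap(cam,fn):
    im=r.camera(cam); cv2.imwrite('pics/'+fn,im[:,:,::-1]); return im
def pts(cam,labels,f='spot_point'):
    for l in labels:
        for d in getattr(r,f)(l,cam)[:3]: print(cam,l,round(d['conf'],2),w(cam,d['at']).round(4))
E
python3 - <<'E'
from h import *
s=r.read_state(); print(s['time'],s['ee_pos'],s['eef_rot'],s['width'])
a=snap('top','a.png'); pts('top',['clamp','release_top','thumb_wall','jaw_face','blank','tape','pencil','hexkey'])
b=snap('side','b.png'); pts('side',['clamp','release_top','thumb_wall','jaw_face'])
cv2.imwrite('pics/ab.png',cv2.resize(np.vstack([a,b])[:,:,::-1],(400,600)))
E
```

```text
0.0 [0.18743155 0.5958258  0.22176386] [ 1.51783231e-01  9.88413549e-01 -7.07061574e-04 -8.31968833e-05] 0.08744097139394856
top clamp 0.58 [0.6008 0.2299 0.0014]
top clamp 0.57 [0.6696 0.1413 0.0017]
top release_top 0.63 [0.5979 0.2218 0.1065]
top jaw_face 0.59 [0.6136 0.2605 0.0717]
top blank 0.7 [ 0.4817  0.5531 -0.0009]
top blank 0.59 [0.6293 0.2927 0.0425]
top tape 0.74 [ 0.5134  0.2946 -0.0011]
top tape 0.66 [ 0.667   0.1434 -0.0019]
top pencil 0.5 [0.6653 0.1431 0.0025]
top hexkey 0.47 [ 4.730e-01  1.613e-01 -2.000e-04]
side clamp 0.81 [0.601  0.2296 0.0012]
side clamp 0.73 [0.6014 0.22   0.1082]
side clamp 0.49 [ 0.4685  0.1565 -0.0006]
side release_top 0.89 [0.5962 0.2217 0.1077]
side thumb_wall 0.82 [0.5898 0.1966 0.119 ]
side jaw_face 0.84 [0.6123 0.253  0.0687]
```

View pics/a.png

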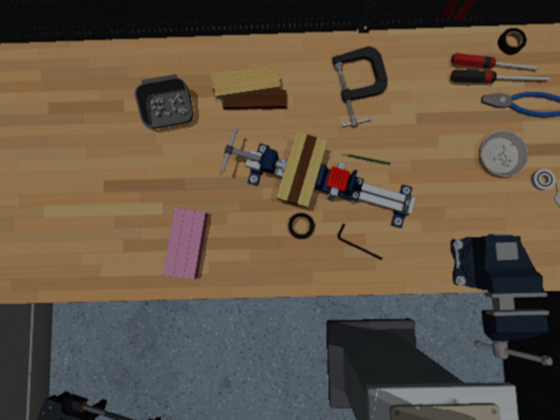

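View pics/b.png

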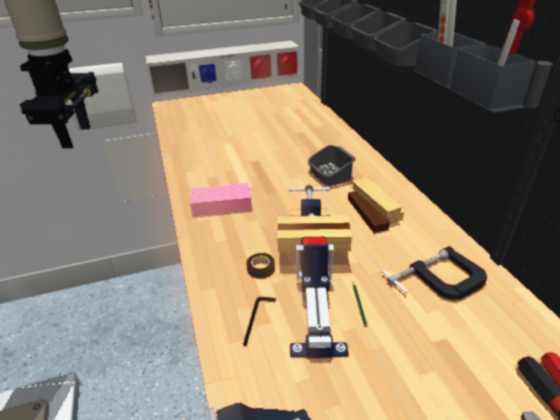

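The top view shows the clamp running from the end stop at about (405,203) to the head at about (262,160), with the red plate at (339,179). The tape (301,226) and hex key (360,245) are on the robot's side and the pencil (366,159) is on the far side. The side view confirms this, with the red plate at (315,241). Next I'll get the bar's direction.

Run:
```python
from h import *
def bp(cam,u,v,z):
    m=r.camera_model(cam);T=np.array(m['T']);d=T[:3,:3]@np.array([(u-m['cx'])/m['fx'],-(v-m['cy'])/m['fy'],-1]);o=T[:3,3]
    return (o+d*(z-o[2])/d[2])
for cam,fn,win in(('top','a.png',(300,150,420,230)),('side','b.png',(290,225,345,260))):
    im=cv2.imread('pics/'+fn); x0,y0,x1,y1=win
    c=im[y0:y1,x0:x1].astype(int); m=(c[...,2]>120)&(c[...,1]<70)&(c[...,0]<70)
    v,u=np.nonzero(m); print(cam,len(u),u.mean()+x0,v.mean()+y0,bp(cam,u.mean()+x0,v.mean()+y0,.104), cv2.minAreaRect(np.c_[u,v].astype(np.float32)))
    print(r.camera_model(cam).keys())
im=cv2.imread('pics/a.png')[120:230,215:425]
cv2.imwrite('pics/c.png',cv2.resize(im,None,fx=3.8,fy=3.8,interpolation=cv2.INTER_CUBIC))
m=r.camera_model('top');print(np.array(m['T']).round(3),m['fx'],m['cx'],m['cy'])
for p in((405,204),(255,160)): print(bp('top',*p,.05))
```

```text
top 332 337.80120481927713 177.8855421686747 [0.59993916 0.21811622 0.104     ] ((37.876922607421875, 27.78461456298828), (18.418214797973633, 20.172332763671875), 15.255120277404785)
dict_keys(['fx', 'fy', 'cx', 'cy', 'T'])
side 141 314.0992907801418 240.5531914893617 [0.60174604 0.22763833 0.104     ] ((24.5, 16.0), (6.0, 23.0), 90.0)
dict_keys(['fx', 'fy', 'cx', 'cy', 'T'])
[[-0.025  0.992 -0.121  0.444]
 [-0.999 -0.027 -0.019  0.322]
 [-0.022  0.12   0.992  0.927]
 [ 0.     0.     0.     1.   ]] 403.65491399297264 280.6895337737508 206.08972735272087
[0.54820222 0.06794855 0.05      ]
[0.65588881 0.39310181 0.05      ]
```

View pics/c.png

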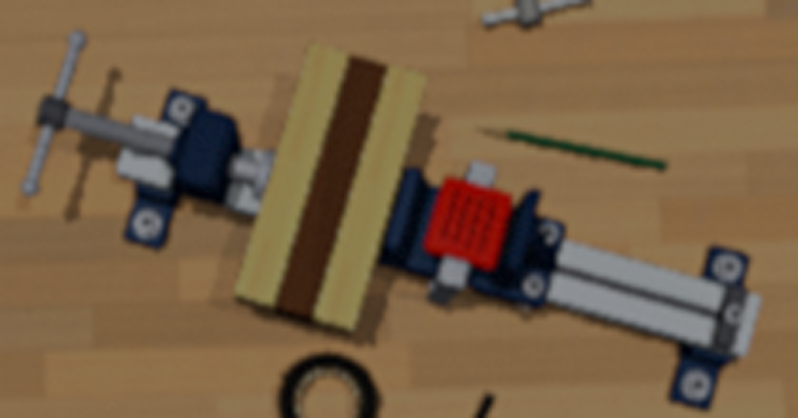

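The enlarged view shows the red plate at (468,225) and the thumb wall just right of it at (525,230). The bar's +y runs at about (0.31, 0.95) in world, and the tool's closing axis is already within about 1° of it. I'll move above the plate with the fingers shut.

Emit:
arm_command:
  xyz:
    - [0.02, -0.018, 0]
    - [0.045, -0.04, 0]
    - [0.07, -0.064, 0]
    - [0.097, -0.088, 0]
    - [0.125, -0.114, 0]
    - [0.152, -0.139, 0]
    - [0.18, -0.165, 0]
    - [0.207, -0.19, 0]
    - [0.235, -0.215, 0]
    - [0.262, -0.24, 0]
    - [0.29, -0.265, 0]
    - [0.317, -0.29, -0.01]
    - [0.345, -0.315, -0.02]
    - [0.37, -0.34, -0.03]
    - [0.39, -0.36, -0.04]
    - [0.403, -0.37, -0.05]
    - [0.411, -0.376, -0.06]
    - [0.411, -0.376, -0.065]
    - [0.411, -0.376, -0.065]
    - [0.411, -0.376, -0.065]
  rot:
    - [0, 0, 0]
    - [0, 0, 0]
    - [0, 0, 0]
    - [0, 0, 0]
    - [0, 0, 0]
    - [0, 0, 0]
    - [0, 0, 0]
    - [0, 0, 0]
    - [0, 0, 0]
    - [0, 0, 0]
    - [0, 0, 0]
    - [0, 0, 0]
    - [0, 0, 0]
    - [0, 0, 0]
    - [0, 0, 0]
    - [0, 0, 0]
    - [0, 0, 0]
    - [0, 0, 0]
    - [0, 0, 0]
    - [0, 0, 0]
  grip: 0

```text
time: 2.37
ee_pos: [0.5975, 0.222, 0.1576]
eef_rot: [0.151, 0.989, 0.0, -0.0]
ft_force: [-0.9, 0.3, 1.2]
width: 0.0003
grip_force: 0.0
```

Run:
```python
from h import *
s=r.read_state(); print(s['time'],s['ee_pos'],s['eef_rot'],s['width'],s['ft_force'])
a=snap('wrist','d.png'); pts('wrist',['release_top','thumb_wall','jaw_face'])
b=snap('side','e.png'); pts('side',['release_top','thumb_wall','jaw_face'])
cv2.imwrite('pics/de.png',np.hstack([cv2.resize(a,(400,300)),cv2.resize(b[180:380,220:487],(400,300),interpolation=cv2.INTER_CUBIC)])[:,:,::-1])
```

```text
2.3667 [0.59747334 0.2220469  0.15757319] [ 1.50725202e-01  9.88575530e-01  3.34142239e-04 -4.73146069e-04] 0.00029434676193576846 [-0.8810678   0.28484174  1.19927536]
wrist release_top 0.71 [0.5981 0.2178 0.1111]
wrist thumb_wall 0.89 [0.5946 0.1931 0.1164]
wrist jaw_face 0.83 [0.6137 0.2572 0.0658]
side release_top 0.63 [ 0.5135  0.2898 -0.0012]
side release_top 0.58 [0.5992 0.2165 0.1049]
side thumb_wall 0.85 [0.5913 0.1954 0.1169]
side jaw_face 0.65 [0.6116 0.2563 0.0691]
```

View pics/de.png

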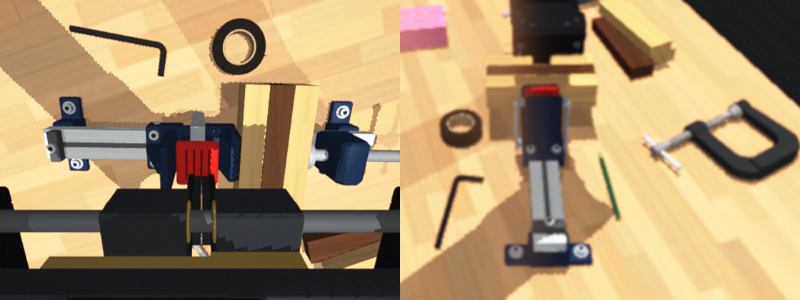

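The wrist view shows the shut fingers over the red plate at (197,165), with the wall just to its left at (175,160). The jaw and blank are undisturbed. I'll press down.

Emit:
arm_command:
  xyz:
    - [0, 0, -0.015]
    - [0, 0, -0.03]
    - [0, 0, -0.042]
    - [0, 0, -0.048]
    - [0, 0, -0.052]
    - [0, 0, -0.056]
    - [0, 0, -0.06]
    - [0, 0, -0.063]
    - [0, 0, -0.063]
    - [0, 0, -0.063]
    - [0, 0, -0.063]
  rot:
    - [0, 0, 0]
    - [0, 0, 0]
    - [0, 0, 0]
    - [0, 0, 0]
    - [0, 0, 0]
    - [0, 0, 0]
    - [0, 0, 0]
    - [0, 0, 0]
    - [0, 0, 0]
    - [0, 0, 0]
    - [0, 0, 0]

```text
time: 3.68
ee_pos: [0.5985, 0.2202, 0.0958]
eef_rot: [0.152, 0.988, 0.0, -0.0]
ft_force: [-4.8, -2.1, 8.0]
width: 0.0008
grip_force: 3.9
```

The plate is about 8 mm down. Now I'll push along the bar, slowly.

Emit:
arm_command:
  xyz:
    - [-0.0016, -0.0047, -0.001]
    - [-0.0031, -0.0095, -0.001]
    - [-0.0047, -0.0142, -0.001]
    - [-0.0063, -0.019, -0.001]
    - [-0.0078, -0.0237, -0.001]
    - [-0.0094, -0.0285, -0.001]
    - [-0.011, -0.0332, -0.001]
    - [-0.0126, -0.038, -0.001]
    - [-0.0141, -0.0427, -0.001]
    - [-0.0157, -0.0475, -0.001]
    - [-0.0173, -0.0522, -0.001]
    - [-0.0188, -0.057, -0.001]
    - [-0.0204, -0.0617, -0.001]
    - [-0.022, -0.0664, -0.001]
    - [-0.022, -0.0664, -0.001]
  rot:
    - [0, 0, 0]
    - [0, 0, 0]
    - [0, 0, 0]
    - [0, 0, 0]
    - [0, 0, 0]
    - [0, 0, 0]
    - [0, 0, 0]
    - [0, 0, 0]
    - [0, 0, 0]
    - [0, 0, 0]
    - [0, 0, 0]
    - [0, 0, 0]
    - [0, 0, 0]
    - [0, 0, 0]
    - [0, 0, 0]

```text
time: 4.93
ee_pos: [0.5771, 0.1546, 0.0954]
eef_rot: [0.152, 0.988, 0.001, 0.001]
ft_force: [-3.7, 1.1, 8.8]
width: 0.0005
grip_force: 4.1
```

Run:
```python
from h import *
a=snap('wrist','f.png'); pts('wrist',['release_top','thumb_wall','jaw_face','blank'])
b=snap('side','g.png'); pts('side',['release_top','thumb_wall','jaw_face'])
cv2.imwrite('pics/fg.png',np.hstack([cv2.resize(a,(400,300)),cv2.resize(b[180:380,220:487],(400,300),interpolation=cv2.INTER_CUBIC)])[:,:,::-1])
```

```text
wrist jaw_face 0.96 [0.5906 0.1929 0.0657]
wrist blank 0.73 [0.6261 0.2949 0.0475]
side thumb_wall 0.96 [0.5686 0.1276 0.1192]
side jaw_face 0.9 [0.591  0.1926 0.0697]
```

View pics/fg.png

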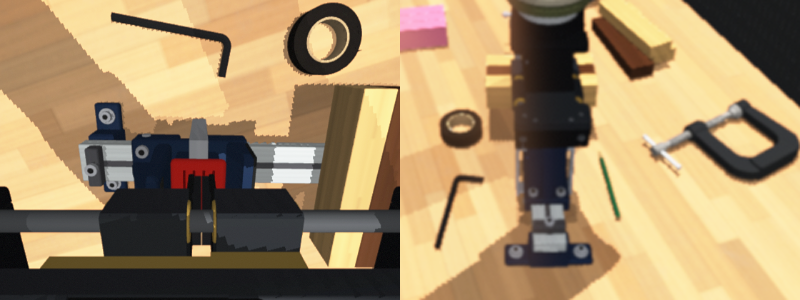

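The jaw has moved about 67 mm, with its face at y=0.193, and the blank stayed put. About 30 mm remains.

Emit:
arm_command:
  xyz:
    - [-0.0016, -0.0047, 0]
    - [-0.0031, -0.0095, 0]
    - [-0.0047, -0.0142, 0]
    - [-0.0063, -0.019, 0]
    - [-0.0075, -0.0225, 0]
    - [-0.0085, -0.0255, 0]
    - [-0.0095, -0.0285, 0]
    - [-0.0105, -0.031, 0]
    - [-0.0113, -0.034, 0]
    - [-0.0119, -0.036, 0]
    - [-0.0119, -0.036, 0]
    - [-0.0119, -0.036, 0]
  rot:
    - [0, 0, 0]
    - [0, 0, 0]
    - [0, 0, 0]
    - [0, 0, 0]
    - [0, 0, 0]
    - [0, 0, 0]
    - [0, 0, 0]
    - [0, 0, 0]
    - [0, 0, 0]
    - [0, 0, 0]
    - [0, 0, 0]
    - [0, 0, 0]

```text
time: 6.38
ee_pos: [0.5666, 0.1194, 0.0959]
eef_rot: [0.151, 0.988, 0.002, 0.002]
ft_force: [0.8, 3.2, 8.1]
width: 0.0004
grip_force: 4.0
```

Run:
```python
from h import *
for i in range(2):
  a=snap('wrist','f2.png'); pts('wrist',['jaw_face','blank'])
  b=snap('side','g2.png'); pts('side',['thumb_wall','jaw_face'])
print(r.read_state()['ft_force'])
cv2.imwrite('pics/fg2.png',np.hstack([cv2.resize(a,(400,300)),cv2.resize(b[180:380,220:487],(400,300),interpolation=cv2.INTER_CUBIC)])[:,:,::-1])
```

```text
wrist jaw_face 0.77 [0.5836 0.1654 0.0649]
wrist blank 0.96 [0.6275 0.2936 0.0491]
side thumb_wall 0.64 [0.5624 0.103  0.1169]
side thumb_wall 0.6 [0.5069 0.2906 0.0017]
wrist jaw_face 0.91 [0.5825 0.1652 0.0678]
wrist blank 0.74 [0.63   0.2904 0.0495]
side thumb_wall 0.86 [0.5588 0.1002 0.1176]
[0.1399037  3.50339807 8.49544245]
```

View pics/fg2.png

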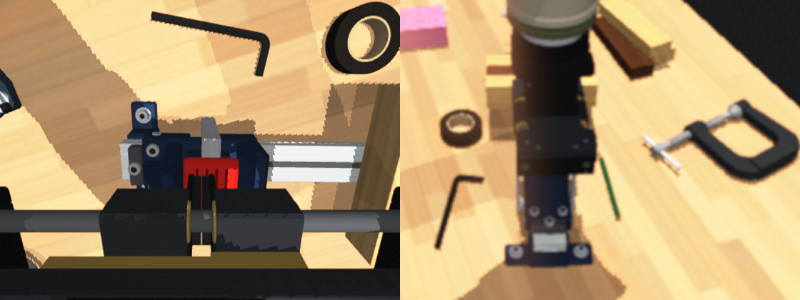

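The jaw is at or almost at the end stop block, at (133,160) in the wrist view, but the push force is still low. I'll push further until the force rises.

Emit:
arm_command:
  xyz:
    - [-0.0008, -0.0024, 0]
    - [-0.0016, -0.0047, 0]
    - [-0.0024, -0.0071, 0]
    - [-0.0031, -0.0095, 0]
    - [-0.0031, -0.0095, 0]
    - [-0.0031, -0.0095, 0]
  rot:
    - [0, 0, 0]
    - [0, 0, 0]
    - [0, 0, 0]
    - [0, 0, 0]
    - [0, 0, 0]
    - [0, 0, 0]

```text
time: 7.48
ee_pos: [0.5648, 0.1139, 0.0961]
eef_rot: [0.15, 0.989, 0.004, 0.004]
ft_force: [8.1, 15.8, 1.2]
width: 0.0003
grip_force: 11.1
```

The force jumped to about 18 N along the bar, so the jaw is against the stop. I'll lift straight up, keeping a light push, then back off once above the plate and rise clear.

Emit:
arm_command:
  xyz:
    - [0.001, 0.003, 0.003]
    - [0.001, 0.003, 0.006]
    - [0.001, 0.003, 0.01]
    - [0.001, 0.003, 0.014]
    - [0.0015, 0.004, 0.018]
    - [0.003, 0.009, 0.024]
    - [0.003, 0.01, 0.035]
    - [0.003, 0.01, 0.055]
    - [0.003, 0.01, 0.08]
    - [0.003, 0.01, 0.11]
    - [0.003, 0.01, 0.14]
    - [-0.02, 0.01, 0.16]
    - [-0.05, 0.01, 0.17]
    - [-0.08, 0.01, 0.17]
    - [-0.08, 0.01, 0.17]
    - [-0.08, 0.01, 0.17]
  rot:
    - [0, 0, 0]
    - [0, 0, 0]
    - [0, 0, 0]
    - [0, 0, 0]
    - [0, 0, 0]
    - [0, 0, 0]
    - [0, 0, 0]
    - [0, 0, 0]
    - [0, 0, 0]
    - [0, 0, 0]
    - [0, 0, 0]
    - [0, 0, 0]
    - [0, 0, 0]
    - [0, 0, 0]
    - [0, 0, 0]
    - [0, 0, 0]

```text
time: 8.82
ee_pos: [0.4809, 0.1183, 0.265]
eef_rot: [0.152, 0.988, 0.001, 0.001]
ft_force: [0.0, -0.2, 0.6]
width: 0.001
grip_force: 0.0
```

Run:
```python
from h import *
a=snap('wrist','h.png'); pts('wrist',['release_top','jaw_face','blank'])
b=snap('side','i.png'); pts('side',['release_top','thumb_wall','jaw_face','blank'])
print(r.read_state()['ft_force'])
cv2.imwrite('pics/hi.png',np.hstack([cv2.resize(a,(400,300)),cv2.resize(b[180:380,220:487],(400,300),interpolation=cv2.INTER_CUBIC)])[:,:,::-1])
```

```text
wrist release_top 0.72 [0.5701 0.1228 0.1079]
wrist jaw_face 0.65 [0.5849 0.1663 0.0645]
wrist blank 0.74 [0.6291 0.2932 0.0461]
side release_top 0.76 [0.5672 0.127  0.1058]
side release_top 0.31 [0.5096 0.2894 0.0013]
side thumb_wall 0.77 [0.5636 0.1023 0.1168]
side jaw_face 0.7 [0.5827 0.1653 0.0741]
[ 0.47732164 -0.0235953   0.37208641]
```

View pics/hi.png

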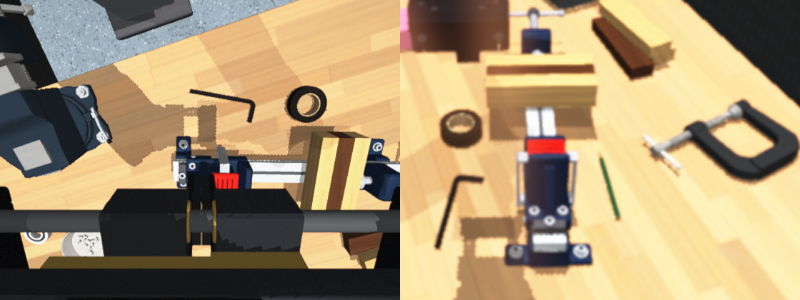

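The jaw stands at the end stop at (545,220) in the side view. The plate is up at z≈0.106 m, the blank hasn't moved and the arm is clear.

```bash
python3 -c "
from bench import r
print(r.close_job())"
```

```text
the job is handed in; nothing more can be done
None
```

The clamp is open and the job is handed in: the cameras show the jaw against the end stop, the release plate up, and the blank and the loose items where they were; the judge's verdict was not shown.

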